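Set the strain viewer's analyser to the marked angle

ROBOT

A 6-joint arm with a two-finger parallel gripper is mounted at the origin on the work surface. World frame = base frame: x ahead of the robot, y to its left, z up, the work surface at z = 0. Lengths are in mm, angles in rad, forces in N, time in s.
With the tool pointing down it reaches from about 275 to 1000 mm from the base axis. Payload 8.4 kg.
Tool frame: the origin (TCP) lies midway between the tips of the shut fingers; the grasp point (between the pads) lies 19 mm behind it; z points along the fingers, y is the line along which they close (so a half turn about z gives the same grasp; the last joint's range is limited). The gripper opens to 85 mm and grips with 20 to 120 N. Pads are 22 mm wide; open, the fingers measure 114 mm over their backs; the gripper's body (76 mm by 85 mm) begins 54 mm behind the grasp point. The pads swing forward as they close: fully open they stand 13 mm farther back than shut.
Start: joints at [-1.15, 0.353, 1.633, -0, 1.155, -0.002], TCP at [256.446, -569.968, 231.281] pointing down, gripper open.
Joint ranges: [-2.63, 2.63], [-0.92, 2.1], [0.06, 2.66], [-1.3, 4.44], [0, 2.69], [-3.02, 3.02]. Speed limits (rad/s): [2.22, 2.22, 2.79, 3.14, 3.14, 3.14].

INTERFACE

Orientations are given as [roll, pitch, yaw] about the fixed x, y, z axes, in that order (R = Rz(yaw) Ry(pitch) Rx(roll)).
In Python, from rig import monitor, imaging, r gives the robot as it stands.
- The arm moves only by the tool drive_tool, never from a script. Its argument "plan" is a list of rows, each an object of numbers: "x", "y", "z": the shift along the tool's x, y, z in units of 50 mm (1.0 is 50 mm); "ax", "ay", "az": the turn, a rotation vector about the tool's x, y, z in units of 6 degrees (1.0 is 6 degrees); "hand": the finger opening in mm, from 0 to 85.4. In form: [{"x": .., "y": .., "z": .., "ax": .., "ay": .., "az": .., "hand": ..}, ...]. A call has 1 to 8 rows; each row is the pose to reach, as a shift and turn from the pose commanded when the call began, along the tool's axes at that moment; what a row does not reach only later rows make up. A row lasts 1/10 s, in which the tool goes at most 50 mm and 8.59 degrees, less where a joint would pass 70% of its speed; a pose out of reach is approached as far as the arm can. A call with a gripper value outside its range is refused whole. The fingers move at their own pace and stop on an object; "grip_force" is the grip in N (left out, the last holds). Time passes only in rows, so rows that repeat a pose let the fingers close. It gives the time, the measured TCP pose, the force, the opening and the grip force at its end, in the units of the state.
- monitor.sense(): the state, without advancing time (a new reading comes with each control period).
- imaging.grab_frame(name): name is "side" or "top" or "wrist"; returns the picture (420x560x3 uint8, red, green, blue); there is no depth.
- imaging.camera_info(name): a dict with "mtx" (3x3 intrinsics, pixels), "dist" ([k1, k2, p1, p2, k3] as OpenCV has them; the pictures are not rectified), "R" (3x3) and "t" (3): a world point X has camera coordinates R X + t. Camera axes: x right, y down, z forward; pixel columns grow to the right and rows downward; lengths in mm; the calibration is good to about 2 mm. A picture is of the moment at which its call begins: read the wrist's pose just before it. camera_info takes no time and is no camera call; for the wrist camera it gives the pose at the moment of the call.
- r.sign_off(): hands the job in; it is judged then, once.
The state is a dict: "clock": time; "qpos": joint angles; "qvel": joint speeds; "joint_efforts": joint torques, N m; "eef_pos": TCP position; "tcp_rot": TCP orientation; "contact_force": force on the tool from outside, world axes, zero at the start; "wrist_torque": the same for the moment, N m; "opening": opening from 0.0 (shut) to 1.0 (fully open); "grasp_force": force on a finger pad.
Only numpy, scipy, OpenCV 4.12 (cv2) and the standard library are available. Lean on these libraries where they do the work, as an engineer would, in place of code of your own. Each camera call takes 0.05 s, during which the arm holds its last target. There are 200 camera calls.

TASK

Get the glass strain viewer ready for checking the vial: press the green lamp button on its base fully down and let it come up again, then gently push the blue analyser lever by its upright yellow knob around the scale until the lever stands centred over the red clip, and leave it there. Only push with the fingers: do not take the knob or lever between them, do not shift the clip, and leave the vial, bottles and beaker as they stand.

Things in the scene. Friction and masses are not known exactly. Their poses are not given: they have to be found in the camera images.
- viewer: Glass strain viewer, fixed; yaw varies by up to 14 degrees. White lamp base, top 48 mm above the bench, from x -115 to +155 mm and y -250 to +115 mm in this frame. Steel column 22 mm thick at x +125 mm, y 0, 205 mm high. Origin: on the vertical axis about which the lever turns, at bench level; x points to the column (away from the operator), y to the operator's left, z up.
- analyser: Turning part: black ring 127 mm across with a grey see-through filter and a level blue lever bar (7 mm wide, 5 mm thick, underside 181 mm above the bench) running out over the scale to a knob. Origin: the viewer's; the lever points along its -x, turning axis z. Light friction, about 2 N at the knob; it stays where left. End stops lie at least 25 degrees beyond the clip.
- lever_knob (a point): Upright yellow knob at the outer end of the lever: cylinder 14 mm in diameter, from 181 to 215 mm above the bench, 125 mm from the turning axis. The point is on its axis, 198 mm up. It starts to the operator's left of the clip, 31 to 120 degrees away, and must be pushed counter-clockwise as seen from above. Only the lamp base lies below it; nothing near it is taller.
- lever_index (a point): Point on the lever bar's centre line, 88 mm from the turning axis, above the scale: the lever's index.
- clip_mark (a point): Middle of the top of the red clip (14 mm wide along the scale, 18 mm radially, top 175 mm above the bench) that rides on the scale ring's outer rim; the point is 88 mm from the turning axis. The lever bar passes 6 mm above it. Friction holds the clip in place.
- lamp_top (a point): Middle of the top of the round green lamp button, 26 mm in diameter, 71 mm above the bench when up and 10 mm proud of its black 42 mm housing, on the right-hand front corner of the lamp base, 70 mm in front of and 200 mm to the right of the turning axis. It is pressed straight down.
- lamp (a joint): Travel of the lamp button: 0 up, 0.006 m fully down; a spring pushes it back up. About 5 N presses it fully down.
- vial: Closed amber glass vial with a white cap, 26 mm in diameter, 48 mm high, loose, standing on the round lit window of the base below the filter. Origin: centre of its underside.
- reagent: White reagent bottle with a white cap, 60 mm in diameter, 115 mm high, loose, standing on the bench in front of the viewer. Origin: centre of its underside.
- beaker: Glass beaker, 64 mm across, 80 mm high, loose, standing on the bench to the operator's left of the viewer. Origin: centre of its underside.
- standard: White bottle with a red cap, 48 mm in diameter, 90 mm high, loose, standing on the bench to the operator's right of the viewer. Origin: centre of its underside.
- scale_centre (a point): Centre of the fixed level white scale ring, on the turning axis, at the height of its top, 172 mm above the bench. The ring is 190 mm across outside, 130 mm inside, 12 mm thick, with black degree ticks on top.

How it is judged (in metres and radians):
On the way, in this order (a step that is already met when the one before it is completed fails the run):
1. the lamp button is pressed fully down (value of joint lamp above 0.0045 m), for 0.05 s.
2. the lamp button has come up again (value of joint lamp below 0.0015 m), for 0.05 s.
3. the lever is centred over the red clip (horizontal distance between lever_index and clip_mark below 0.004 m), for 0.2 s.
At the end, for the whole second after the job is handed in: The lever is at rest, its centre line within 4 mm (2.6 degrees) of the middle of the red clip along the scale, and the lamp button is up (horizontal distance between lever_index and clip_mark below 0.004 m and angular speed of analyser below 0.03 rad/s and value of joint lamp below 0.0015 m); the robot touches nothing.
It fails at once if the knob or lever is taken between the fingers (contact force between the fingers and analyser above 1 N and y of the grasp point in the frame of lever_knob between -0.007 and 0.007 m and x of the grasp point in the frame of lever_knob between -0.009 and 0.06 m and z of the grasp point in the frame of lever_knob below 0.03 m).
It fails at once if the analyser or its lever is pushed harder than 20 N (contact force between anything else and analyser above 20 N).
It fails at once if the red clip is shifted by more than 3 mm (distance of clip_mark from where it was at the start of the episode above 0.003 m).
It fails at once if the vial, a bottle or the beaker is moved by more than 10 mm or tipped (distance of any of vial, reagent, beaker, standard from where it was at the start of the episode above 0.01 m or angle between any of vial, reagent, beaker, standard's own z axis and vertical above 0.3 rad).
It also fails if it takes over 59 s, if anything falls off the work surface, if the arm or the gripper's body presses on something with over 40 N, if the wrist force passes 120 N, or if a joint passes its speed limit or range.

## Working session

There is one attempt and no reset: what is moved stays moved. The work goes in short steps, Python scripts to look and compute and a tool call to move; the robot and the scene stay as the last step left them, time stands still between calls to the robot, and variables do not carry over. Pictures are saved under pics/ and viewed, at most 10 in all, crops included, and the job is handed in when it is done.

Besides the shell and the picture viewer there is one more tool, called after "Request:" by a JSON object that holds its "fn" and its "kwargs". drive_tool: Moves the arm, as the interface text tells. Its arguments: {"type":"object","properties":{"plan":{"type":"array","items":{"type":"object","properties":{"x":{"type":"number"},"y":{"type":"number"},"z":{"type":"number"},"ax":{"type":"number"},"ay":{"type":"number"},"az":{"type":"number"},"hand":{"type":"number"}}}},"grip_force":{"type":"number"}},"required":["plan"]}

```bash
mkdir -p pics; python3 - <<'E'
from rig import monitor, imaging, r
import cv2,numpy as np
for n in ("top","side"):
    im=imaging.grab_frame(n); cv2.imwrite(f"pics/{n}0.png",im[:,:,::-1])
    c=imaging.camera_info(n); print(n,np.round(c["mtx"],1).tolist(),np.round(-np.array(c["R"]).T@np.array(c["t"])))
print(monitor.sense())
E
```

```text
top [[423.1, 0.0, 275.9], [0.0, 423.1, 214.4], [0.0, 0.0, 1.0]] [ 396.  -30. 1113.]
side [[447.1, 0.0, 282.5], [0.0, 447.1, 208.6], [0.0, 0.0, 1.0]] [108. 646. 665.]
{'clock': 0.1, 'qpos': array([-1.15039536e+00,  3.53620788e-01,  1.63408653e+00, -4.51765805e-05,
        1.15520811e+00, -2.38093317e-03]), 'qvel': array([-0.00021126, -0.00067061, -0.00198268,  0.00063394,  0.00036291,
        0.00117505]), 'joint_efforts': array([ 9.88297325e-04, -6.06358838e+01, -3.42818463e+01,  1.24966652e-05,
        3.82491868e-03, -6.62499133e-06]), 'eef_pos': array([ 256.251623  , -569.56054498,  230.59913949]), 'tcp_rot': array([-3.14026979e+00,  3.81574058e-05,  4.22800188e-01]), 'contact_force': array([-0.08794739, -0.47968403, -0.38404029]), 'wrist_torque': array([-0.03127479, -0.0308426 ,  0.00633028]), 'grasp_force': 0.0, 'opening': 1.0001258067528827}
```

View pics/top0.png

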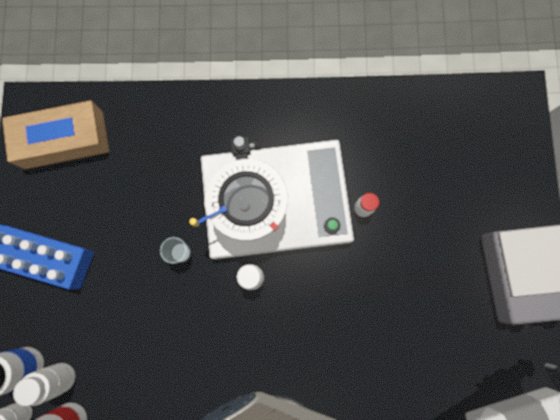

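View pics/side0.png

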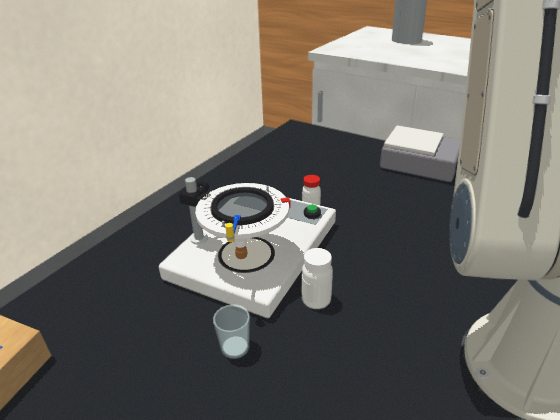

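The top view shows the knob at (194,222), clip (274,226), lamp (332,225) and ring centre near (246,197). The side view shows the knob at (229,232), clip (285,200) and lamp (312,211).

```bash
cat > h.py <<'E'
import cv2,numpy as np
from rig import monitor, imaging, r
def ray(n,uv):
    c=imaging.camera_info(n);R=np.array(c["R"]);t=np.array(c["t"]).ravel()
    p=cv2.undistortPoints(np.array([[uv]],float),np.array(c["mtx"]),np.array(c["dist"]))[0,0]
    return -R.T@t, R.T@np.array([p[0],p[1],1.])
def onplane(n,uv,z):
    o,d=ray(n,uv); return o+d*(z-o[2])/d[2]
def proj(n,X):
    c=imaging.camera_info(n)
    return cv2.projectPoints(np.array([X],float),cv2.Rodrigues(np.array(c["R"]))[0],np.array(c["t"],float),np.array(c["mtx"]),np.array(c["dist"]))[0][0,0]
H={"y":((18,130,90),(36,255,255)),"r":((0,140,80),(6,255,255)),"g":((45,120,50),(80,255,255)),"b":((105,140,60),(125,255,255))}
def blob(im,col,near,rad):
    hsv=cv2.cvtColor(im,cv2.COLOR_RGB2HSV)
    m=cv2.inRange(hsv,*H[col])
    if col=="r": m|=cv2.inRange(hsv,(174,140,80),(180,255,255))
    k=np.zeros_like(m);cv2.circle(k,near,rad,255,-1);m&=k
    ys,xs=np.nonzero(m)
    return np.array([xs.mean(),ys.mean()]),len(xs),(xs.min(),xs.max(),ys.min(),ys.max())
E
python3 - <<'E'
from h import *
from scipy.optimize import least_squares
T=imaging.grab_frame("top");S=imaging.grab_frame("side")
m={}
for k,t,s in (("y",(194,222),(229,232)),("r",(274,226),(285,200)),("g",(332,225),(312,210))):
    m[k]=(blob(T,k,t,12),blob(S,k,s,12)); print(k,m[k])
b=blob(T,"b",(213,214),20);bs=blob(S,"b",(236,224),14);print("b",b,bs)
print("knob top",onplane("top",m["y"][0][0],208),"clip",onplane("top",m["r"][0][0],172),"lamp",onplane("top",m["g"][0][0],70))
print("clip side",onplane("side",m["r"][1][0],172),"lamp side",onplane("side",m["g"][1][0],69), "knob side", onplane("side",m["y"][1][0],200))
# dark inner opening of ring
def model(p):
    x,y,yaw,ak,ac=p
    w=lambda r,a,z:np.array([x+r*np.cos(a),y+r*np.sin(a),z])
    c,s=np.cos(yaw),np.sin(yaw)
    L=np.array([x-70*c+200*s,y-70*s-200*c,70])
    return dict(y=w(125,ak,206),r=w(88,ac,172),g=L)
def res(p):
    M=model(p);o=[]
    for k in M:
        o+=list(proj("top",M[k])-m[k][0][0])
        M2=M[k].copy(); 
        if k=="y":M2[2]=200
        o+=list(proj("side",M2)-m[k][1][0])
    return np.array(o)
c0=onplane("top",(246,197),172)
f=least_squares(res,[c0[0],c0[1],0,2.6,-2]);p=f.x
print(c0,np.round(p,3),np.degrees(p[2:]).round(1),"res",f.fun.round(1))
print({k:v.round(1) for k,v in model(p).items()}, "delta",np.degrees((p[4]-p[3])%(2*np.pi)))
print("ctr px",proj("top",[p[0],p[1],172]))
cr=T[160:260,170:310];cv2.imwrite("pics/crop.png",cv2.resize(cr,None,fx=5,fy=5,interpolation=2)[:,:,::-1])
E
```

```text
y ((array([192.38888889, 221.52777778]), 36, (np.int64(189), np.int64(196), np.int64(218), np.int64(225))), (array([229.1779661 , 230.74576271]), 118, (np.int64(225), np.int64(233), np.int64(222), np.int64(241))))h.py:19: RuntimeWarning: Mean of empty slice.
  return np.array([xs.mean(),ys.mean()]),len(xs),(xs.min(),xs.max(),ys.min(),ys.max())
  ret = ret.dtype.type(ret / rcount)
Traceback (most recent call last):
  File "h.py", line 19, in blob
    return np.array([xs.mean(),ys.mean()]),len(xs),(xs.min(),xs.max(),ys.min(),ys.max())
                                                    ~~~~~~^^
ValueError: zero-size array to reduction operation minimum which has no identity
```

```bash
sed -i 's/"r":((0,140,80),(6,255,255)),"g":((45,120,50),(80,255,255))/"r":((0,110,70),(10,255,255)),"g":((40,70,30),(95,255,255))/; s/(174,140,80)/(170,110,70)/' h.py
cat > fit.py <<'E'
from h import *
from scipy.optimize import least_squares
T=imaging.grab_frame("top");S=imaging.grab_frame("side")
cr=T[160:260,170:310];cv2.imwrite("pics/crop.png",cv2.resize(cr,None,fx=5,fy=5,interpolation=2)[:,:,::-1])
m={}
for k,t,s in (("y",(194,222),(229,232)),("r",(274,226),(285,200)),("g",(332,225),(312,210))):
    for n,I,q in (("T",T,t),("S",S,s)):
        try: m[k,n]=blob(I,k,q,12); print(k,n,m[k,n][0].round(1),m[k,n][1],[int(v) for v in m[k,n][2]])
        except ValueError: print(k,n,"none",cv2.cvtColor(I,cv2.COLOR_RGB2HSV)[q[1]-3:q[1]+4:2,q[0]-3:q[0]+4:2].reshape(-1,3).tolist())
m={k:v[0] for k,v in m.items()}
def model(p):
    x,y,yaw,ak,ac=p
    w=lambda r,a,z:np.array([x+r*np.cos(a),y+r*np.sin(a),z])
    c,s=np.cos(yaw),np.sin(yaw)
    return dict(y=w(125,ak,206),r=w(88,ac,172),g=np.array([x-70*c+200*s,y-70*s-200*c,70]))
Z=dict(y=(208,200),r=(172,172),g=(70,69))
def res(p):
    M=model(p);o=[]
    for k,n in m:
        X=M[k].copy();X[2]=Z[k][n=="S"]
        o+=list(proj("top" if n=="T" else "side",X)-m[k,n])
    return np.array(o)
for k,n in m: print(k,n,onplane("top" if n=="T" else "side",m[k,n],Z[k][n=="S"]).round(1))
c0=onplane("top",(246,197),172)
f=least_squares(res,[c0[0],c0[1],0,2.6,-2]);p=f.x
print(c0.round(1),np.round(p,3),np.degrees(p[2:]).round(1),"res",f.fun.round(1))
print({k:v.round(1) for k,v in model(p).items()}, "delta",np.degrees((p[4]-p[3])%(2*np.pi)),"ctr px",proj("top",[p[0],p[1],172]))
E
python3 fit.py
```

```text
y T [192.6 221.4] 34 [189, 196, 217, 225]
y S [229.2 230.7] 117 [225, 233, 222, 241]
r T [273.9 226. ] 28 [271, 277, 223, 229]
r S [285.5 199.7] 41 [281, 289, 197, 205]
g T [332.4 224.6] 85 [328, 337, 220, 229]
g S [312.  208.4] 81 [307, 317, 204, 212]
y T [534.9 168.9 208. ]
y S [537.  163.9 200. ]
r T [527.2  -6.4 172. ]
r S [529.3 -10.6 172. ]
g T [ 542.8 -148.9   70. ]
g S [ 541.3 -146.7   69. ]
[594.7  56.3 172. ] [ 5.90179e+02  5.56420e+01  1.09000e-01  2.03000e+00 -2.35300e+00] [   6.2  116.3 -134.8] res [ 0.5  0.1 -0.3  1.5  0.2 -0.4 -0.5  1.   0.8  0.2  0.4 -0.9]
{'y': array([534.7, 167.7, 206. ]), 'r': array([528.2,  -6.8, 172. ]), 'g': array([ 542.3, -150.8,   70. ])} delta 108.87864383337006 ctr px [246.27086505 198.94346926]
```

View pics/crop.png

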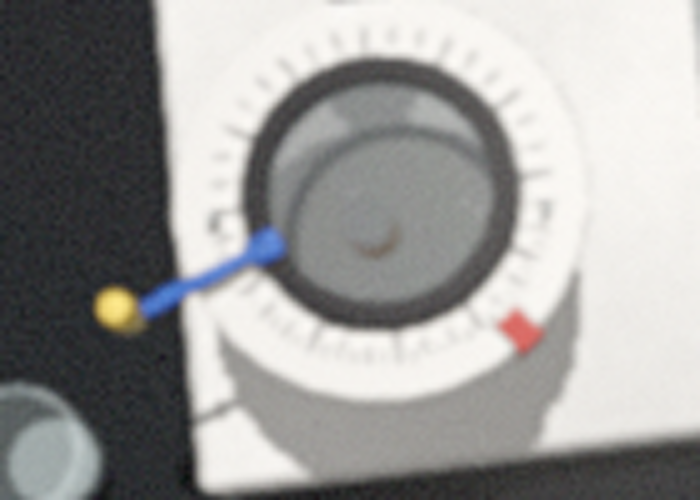

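The crop confirms the fit: centre ≈ (590,56), viewer yaw ≈ 6°, lamp ≈ (542,-149), with the lever 109° from the clip. Next I shut the fingers and move above the lamp.

Request:
{"fn": "drive_tool", "kwargs": {"plan": [{"x":0.4,"y":-0.25,"hand":0},{"x":1.1,"y":-0.68,"hand":0},{"x":1.9,"y":-1.17,"hand":0},{"x":2.7,"y":-1.66,"hand":0},{"x":3.5,"y":-2.15,"hand":0},{"x":4.2,"y":-2.58,"hand":0},{"x":4.7,"y":-2.89,"hand":0},{"x":5.0,"y":-3.07,"hand":0}], "grip_force": 20}}

```text
invalid input
```

Request:
{"fn": "drive_tool", "kwargs": {"plan": [{"x":0.4,"y":-0.25,"z":0.2,"hand":0},{"x":1.1,"y":-0.68,"z":0.6,"hand":0},{"x":1.8,"y":-1.11,"z":1.1,"hand":0},{"x":2.5,"y":-1.54,"z":1.7,"hand":0},{"x":3.1,"y":-1.91,"z":2.1,"hand":0},{"x":3.5,"y":-2.15,"z":2.4,"hand":0},{"x":3.67,"y":-2.26,"z":2.6,"hand":0},{"x":3.67,"y":-2.26,"z":2.6,"hand":0}]}}

```text
invalid input
```

```bash
python3 - <<'E'
from h import *
s=monitor.sense();print({k:np.round(s[k],3) for k in("clock","eef_pos","tcp_rot","contact_force","opening","qpos")})
a=imaging.grab_frame("wrist");b=imaging.grab_frame("side")
cv2.imwrite("pics/w1.png",np.vstack([a,b])[:,:,::-1][:, :][::1] if 0 else np.hstack([cv2.resize(a,(400,300)),b[150:350,200:400] if 0 else cv2.resize(b[120:330,140:420],(400,300))])[:,:,::-1])
E
```

```text
{'clock': np.float64(0.3), 'eef_pos': array([ 256.36 , -569.86 ,  231.047]), 'tcp_rot': array([-3.141, -0.   ,  0.423]), 'contact_force': array([1.095, 0.963, 0.09 ]), 'opening': np.float64(0.997), 'qpos': array([-1.15 ,  0.353,  1.634,  0.   ,  1.155, -0.002])}
```

View pics/w1.png

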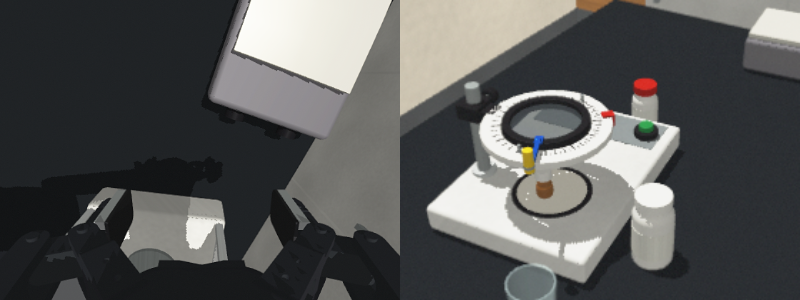

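The arm has not moved; the wrist view shows the open fingers over the bench. The calls were refused, so I'll give every key in each row.

Request:
{"fn": "drive_tool", "kwargs": {"plan": [{"x":0.4,"y":-0.25,"z":0,"ax":0,"ay":0,"az":0,"hand":0},{"x":1.1,"y":-0.68,"z":0,"ax":0,"ay":0,"az":0,"hand":0},{"x":1.9,"y":-1.17,"z":0,"ax":0,"ay":0,"az":0,"hand":0},{"x":2.7,"y":-1.66,"z":0,"ax":0,"ay":0,"az":0,"hand":0},{"x":3.5,"y":-2.15,"z":0,"ax":0,"ay":0,"az":0,"hand":0},{"x":4.2,"y":-2.58,"z":0,"ax":0,"ay":0,"az":0,"hand":0},{"x":4.7,"y":-2.89,"z":0,"ax":0,"ay":0,"az":0,"hand":0},{"x":5.0,"y":-3.07,"z":0,"ax":0,"ay":0,"az":0,"hand":0}], "grip_force": 20}}

```text
clock: 1.2
eef_pos: [422.6, -325.4, 231.5]
tcp_rot: [3.142, -0.0, 0.424]
contact_force: [-0.7, 0.0, 0.4]
opening: -0.002
grasp_force: 0.0
```

Request:
{"fn": "drive_tool", "kwargs": {"plan": [{"x":0.4,"y":-0.25,"z":0.2,"ax":0,"ay":0,"az":0,"hand":0},{"x":1.1,"y":-0.68,"z":0.6,"ax":0,"ay":0,"az":0,"hand":0},{"x":1.8,"y":-1.11,"z":1.1,"ax":0,"ay":0,"az":0,"hand":0},{"x":2.5,"y":-1.54,"z":1.7,"ax":0,"ay":0,"az":0,"hand":0},{"x":3.1,"y":-1.91,"z":2.1,"ax":0,"ay":0,"az":0,"hand":0},{"x":3.5,"y":-2.15,"z":2.4,"ax":0,"ay":0,"az":0,"hand":0},{"x":3.64,"y":-2.24,"z":2.6,"ax":0,"ay":0,"az":0,"hand":0},{"x":3.64,"y":-2.24,"z":2.6,"ax":0,"ay":0,"az":0,"hand":0}]}}

```text
clock: 2.0
eef_pos: [541.0, -149.7, 100.0]
tcp_rot: [-3.14, 0.002, 0.425]
contact_force: [-0.0, -0.1, 0.3]
opening: -0.003
grasp_force: 0.0
```

```bash
python3 - <<'E'
from h import *
s=monitor.sense();print({k:np.round(s[k],3) for k in("clock","eef_pos","tcp_rot","contact_force","opening","qpos")})
a=imaging.grab_frame("wrist");b=imaging.grab_frame("side")
cv2.imwrite("pics/w2.png",np.hstack([cv2.resize(a,(400,300)),cv2.resize(b[140:290,240:440],(400,300))])[:,:,::-1])
print(proj("wrist",s["eef_pos"]),proj("wrist",[542,-149,71]))
E
```

```text
{'clock': np.float64(2.0), 'eef_pos': array([ 541.046, -149.694,  100.049]), 'tcp_rot': array([-3.14e+00,  2.00e-03,  4.25e-01]), 'contact_force': array([-0.017, -0.067,  0.3  ]), 'opening': np.float64(-0.003), 'qpos': array([-0.273,  0.417,  1.876, -0.   ,  0.851,  0.874])}
[280.60894691 267.09486387] [280.34167104 241.77288556]
```

View pics/w2.png

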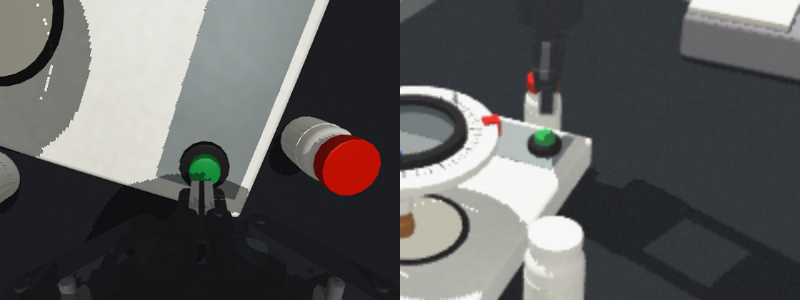

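Wrist view (left): green button at about (286,236) full-scale, just ahead of the shut fingertips and within 3–4 mm of prediction. Pressing down and up.

Request:
{"fn": "drive_tool", "kwargs": {"plan": [{"x":0.04,"y":0,"z":0.3,"ax":0,"ay":0,"az":0,"hand":0},{"x":0.04,"y":0,"z":0.5,"ax":0,"ay":0,"az":0,"hand":0},{"x":0.04,"y":0,"z":0.6,"ax":0,"ay":0,"az":0,"hand":0},{"x":0.04,"y":0,"z":0.66,"ax":0,"ay":0,"az":0,"hand":0},{"x":0.04,"y":0,"z":0.7,"ax":0,"ay":0,"az":0,"hand":0},{"x":0.04,"y":0,"z":0.71,"ax":0,"ay":0,"az":0,"hand":0},{"x":0.04,"y":0,"z":0.71,"ax":0,"ay":0,"az":0,"hand":0}]}}

```text
clock: 2.8
eef_pos: [543.2, -149.9, 66.0]
tcp_rot: [3.142, 0.0, 0.423]
contact_force: [-4.0, -1.0, 4.3]
opening: -0.001
grasp_force: 2.1
```

Request:
{"fn": "drive_tool", "kwargs": {"plan": [{"x":0,"y":0,"z":0.02,"ax":0,"ay":0,"az":0,"hand":0},{"x":0,"y":0,"z":0.03,"ax":0,"ay":0,"az":0,"hand":0},{"x":0,"y":0,"z":0.04,"ax":0,"ay":0,"az":0,"hand":0},{"x":0,"y":0,"z":0.04,"ax":0,"ay":0,"az":0,"hand":0}]}}

```text
clock: 3.2
eef_pos: [543.4, -149.8, 64.7]
tcp_rot: [3.141, -0.0, 0.423]
contact_force: [-5.6, -1.3, 13.3]
opening: -0.001
grasp_force: 6.8
```

Request:
{"fn": "drive_tool", "kwargs": {"plan": [{"x":0,"y":0,"z":-0.3,"ax":0,"ay":0,"az":0,"hand":0},{"x":0,"y":0,"z":-0.9,"ax":0,"ay":0,"az":0,"hand":0},{"x":0,"y":0,"z":-1.7,"ax":0,"ay":0,"az":0,"hand":0},{"x":0,"y":0,"z":-2.5,"ax":0,"ay":0,"az":0,"hand":0},{"x":0,"y":0,"z":-3.2,"ax":0,"ay":0,"az":0,"hand":0},{"x":0,"y":0,"z":-3.5,"ax":0,"ay":0,"az":0,"hand":0},{"x":0,"y":0,"z":-3.7,"ax":0,"ay":0,"az":0,"hand":0},{"x":0,"y":0,"z":-3.7,"ax":0,"ay":0,"az":0,"hand":0}]}}

```text
clock: 4.0
eef_pos: [544.1, -149.8, 250.2]
tcp_rot: [3.14, -0.002, 0.423]
contact_force: [-0.0, 0.8, 0.2]
opening: -0.002
grasp_force: 0.0
```

Request:
{"fn": "drive_tool", "kwargs": {"plan": [{"x":0.2,"y":-0.36,"z":0,"ax":0,"ay":0,"az":0,"hand":0},{"x":0.6,"y":-1.09,"z":0,"ax":0,"ay":0,"az":0,"hand":0},{"x":1.05,"y":-1.9,"z":0,"ax":0,"ay":0,"az":0,"hand":0},{"x":1.5,"y":-2.72,"z":0,"ax":0,"ay":0,"az":0,"hand":0},{"x":1.95,"y":-3.53,"z":0,"ax":0,"ay":0,"az":0,"hand":0},{"x":2.4,"y":-4.35,"z":0,"ax":0,"ay":0,"az":0,"hand":0},{"x":2.85,"y":-5.16,"z":0,"ax":0,"ay":0,"az":0,"hand":0},{"x":3.1,"y":-5.6,"z":0,"ax":0,"ay":0,"az":0,"hand":0}]}}

```text
clock: 4.8
eef_pos: [569.0, 172.5, 247.1]
tcp_rot: [-3.14, 0.002, 0.425]
contact_force: [0.2, -0.5, -0.4]
opening: -0.0
grasp_force: 0.0
```

Request:
{"fn": "drive_tool", "kwargs": {"plan": [{"x":0.15,"y":-0.29,"z":0,"ax":0,"ay":0,"az":0,"hand":0},{"x":0.15,"y":-0.29,"z":0,"ax":0,"ay":0,"az":-0.3,"hand":0},{"x":0.15,"y":-0.29,"z":0,"ax":0,"ay":0,"az":-0.3,"hand":0}]}}

```text
clock: 5.1
eef_pos: [570.1, 185.4, 247.6]
tcp_rot: [-3.142, 0.002, 0.455]
contact_force: [-0.2, -0.5, -0.8]
opening: -0.002
grasp_force: 0.0
```

```bash
python3 - <<'E'
from h import *
s=monitor.sense();print({k:np.round(s[k],3) for k in("clock","eef_pos","tcp_rot","contact_force","opening","qpos")})
a=imaging.grab_frame("wrist");b=imaging.grab_frame("side")
cv2.imwrite("pics/w3.png",np.hstack([cv2.resize(a,(400,300)),cv2.resize(b[140:290,140:340],(400,300))])[:,:,::-1])
print(proj("wrist",s["eef_pos"]),proj("wrist",[534.7,167.7,215]))
try:
    k=blob(a,"y",(280,210),400);print(k[0],k[2],onplane("wrist",k[0],205))
except ValueError: print("no y")
E
```

```text
{'clock': np.float64(5.1), 'eef_pos': array([570.106, 185.394, 247.602]), 'tcp_rot': array([-3.142e+00,  2.000e-03,  4.550e-01]), 'contact_force': array([-0.151, -0.499, -0.801]), 'opening': np.float64(-0.002), 'qpos': array([ 0.312,  0.3  ,  1.671, -0.   ,  1.173,  1.428])}
[282.26835551 268.99930185] [282.7317316  303.48995268]
no yh.py:19: RuntimeWarning: Mean of empty slice.
  return np.array([xs.mean(),ys.mean()]),len(xs),(xs.min(),xs.max(),ys.min(),ys.max())
  ret = ret.dtype.type(ret / rcount)
```

View pics/w3.png

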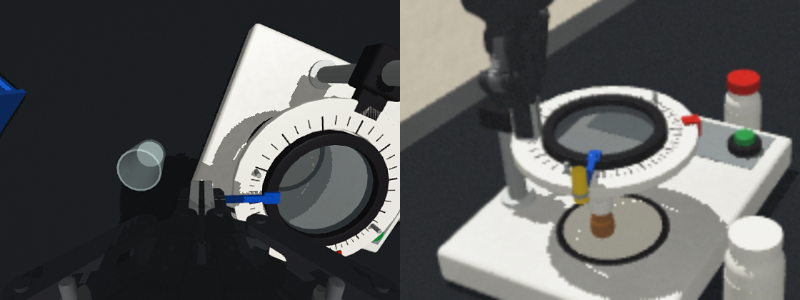

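Wrist view: shut fingers at about (200,195), blue bar just to their right, knob hidden behind them on the push side. The lamp is green and up again. I'll descend and approach the knob.

Request:
{"fn": "drive_tool", "kwargs": {"plan": [{"x":0,"y":0,"z":0.3,"ax":0,"ay":0,"az":0,"hand":0},{"x":0,"y":0,"z":0.7,"ax":0,"ay":0,"az":0,"hand":0},{"x":0,"y":0,"z":1.0,"ax":0,"ay":0,"az":0,"hand":0},{"x":0,"y":0,"z":1.12,"ax":0,"ay":0,"az":0,"hand":0},{"x":-0.1,"y":0,"z":1.12,"ax":0,"ay":0,"az":0,"hand":0},{"x":-0.2,"y":0,"z":1.12,"ax":0,"ay":0,"az":0,"hand":0},{"x":-0.3,"y":0,"z":1.12,"ax":0,"ay":0,"az":0,"hand":0},{"x":-0.3,"y":0,"z":1.12,"ax":0,"ay":0,"az":0,"hand":0}]}}

```text
clock: 6.0
eef_pos: [556.8, 178.7, 193.5]
tcp_rot: [3.141, -0.001, 0.454]
contact_force: [0.1, -0.0, -0.8]
opening: 0.005
grasp_force: 0.0
```

Request:
{"fn": "drive_tool", "kwargs": {"plan": [{"x":-0.04,"y":0,"z":0,"ax":0,"ay":0,"az":0,"hand":0},{"x":-0.08,"y":0,"z":0,"ax":0,"ay":0,"az":0,"hand":0},{"x":-0.12,"y":0,"z":0,"ax":0,"ay":0,"az":0,"hand":0},{"x":-0.16,"y":0,"z":0,"ax":0,"ay":0,"az":0,"hand":0}]}}

```text
clock: 6.4
eef_pos: [550.0, 175.4, 192.9]
tcp_rot: [3.142, -0.0, 0.454]
contact_force: [1.5, 0.5, 0.2]
opening: 0.0
grasp_force: 0.9
```

Request:
{"fn": "drive_tool", "kwargs": {"plan": [{"x":-0.11,"y":-0.013,"z":0,"ax":0,"ay":0,"az":-0.42,"hand":0},{"x":-0.22,"y":-0.022,"z":0,"ax":0,"ay":0,"az":-0.83,"hand":0},{"x":-0.33,"y":-0.026,"z":0,"ax":0,"ay":0,"az":-1.25,"hand":0},{"x":-0.44,"y":-0.025,"z":0,"ax":0,"ay":0,"az":-1.67,"hand":0},{"x":-0.55,"y":-0.019,"z":0,"ax":0,"ay":0,"az":-2.08,"hand":0},{"x":-0.66,"y":-0.008,"z":0,"ax":0,"ay":0,"az":-2.5,"hand":0},{"x":-0.77,"y":0.008,"z":0,"ax":0,"ay":0,"az":-2.92,"hand":0},{"x":-0.88,"y":0.028,"z":0,"ax":0,"ay":0,"az":-3.33,"hand":0}]}}

```text
clock: 7.2
eef_pos: [511.7, 154.8, 193.1]
tcp_rot: [3.141, -0.002, 0.805]
contact_force: [2.8, -0.4, 0.3]
opening: -0.002
grasp_force: 1.0
```

```bash
python3 - <<'E'
from h import *
s=monitor.sense();print({k:np.round(s[k],3) for k in("clock","eef_pos","tcp_rot","contact_force","opening","qpos")})
a=imaging.grab_frame("wrist");b=imaging.grab_frame("side")
cv2.imwrite("pics/w4.png",np.hstack([cv2.resize(a,(400,300)),cv2.resize(b[140:290,140:340],(400,300))])[:,:,::-1])
e=s["eef_pos"][:2]-[590.2,55.6];print(np.hypot(*e),np.degrees(np.arctan2(e[1],e[0])))
E
```

```text
{'clock': np.float64(7.2), 'eef_pos': array([511.656, 154.846, 193.111]), 'tcp_rot': array([ 3.141e+00, -2.000e-03,  8.050e-01]), 'contact_force': array([ 2.77 , -0.419,  0.324]), 'opening': np.float64(-0.002), 'qpos': array([ 0.291,  0.254,  1.866, -0.   ,  1.019,  1.057])}
126.56575576222038 128.35844158607895
```

View pics/w4.png

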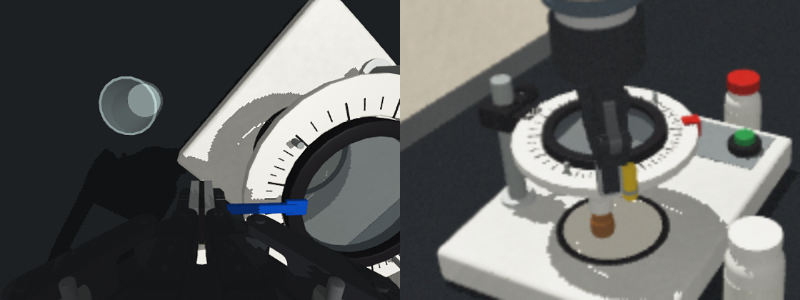

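The side view shows the fingers beside the knob pushing it, at about 2.8 N. Continuing the arc.

Request:
{"fn": "drive_tool", "kwargs": {"plan": [{"x":-0.11,"y":-0.013,"z":0,"ax":0,"ay":0,"az":-0.42,"hand":0},{"x":-0.22,"y":-0.022,"z":0,"ax":0,"ay":0,"az":-0.83,"hand":0},{"x":-0.33,"y":-0.026,"z":0,"ax":0,"ay":0,"az":-1.25,"hand":0},{"x":-0.44,"y":-0.025,"z":0,"ax":0,"ay":0,"az":-1.67,"hand":0},{"x":-0.55,"y":-0.019,"z":0,"ax":0,"ay":0,"az":-2.08,"hand":0},{"x":-0.66,"y":-0.008,"z":0,"ax":0,"ay":0,"az":-2.5,"hand":0},{"x":-0.77,"y":0.008,"z":0,"ax":0,"ay":0,"az":-2.92,"hand":0},{"x":-0.88,"y":0.028,"z":0,"ax":0,"ay":0,"az":-3.33,"hand":0}]}}

```text
clock: 8.1
eef_pos: [482.2, 122.4, 193.1]
tcp_rot: [3.141, -0.001, 1.152]
contact_force: [1.6, 1.1, 0.3]
opening: 0.001
grasp_force: 1.0
```

Request:
{"fn": "drive_tool", "kwargs": {"plan": [{"x":-0.11,"y":-0.013,"z":0,"ax":0,"ay":0,"az":-0.42,"hand":0},{"x":-0.22,"y":-0.022,"z":0,"ax":0,"ay":0,"az":-0.83,"hand":0},{"x":-0.33,"y":-0.026,"z":0,"ax":0,"ay":0,"az":-1.25,"hand":0},{"x":-0.44,"y":-0.025,"z":0,"ax":0,"ay":0,"az":-1.67,"hand":0},{"x":-0.55,"y":-0.019,"z":0,"ax":0,"ay":0,"az":-2.08,"hand":0},{"x":-0.66,"y":-0.008,"z":0,"ax":0,"ay":0,"az":-2.5,"hand":0},{"x":-0.77,"y":0.008,"z":0,"ax":0,"ay":0,"az":-2.92,"hand":0},{"x":-0.88,"y":0.028,"z":0,"ax":0,"ay":0,"az":-3.33,"hand":0}]}}

```text
clock: 8.9
eef_pos: [465.5, 81.7, 193.1]
tcp_rot: [3.14, -0.001, 1.501]
contact_force: [1.5, 1.2, -0.0]
opening: -0.0
grasp_force: 1.0
```

Request:
{"fn": "drive_tool", "kwargs": {"plan": [{"x":-0.11,"y":-0.013,"z":0,"ax":0,"ay":0,"az":-0.42,"hand":0},{"x":-0.22,"y":-0.022,"z":0,"ax":0,"ay":0,"az":-0.83,"hand":0},{"x":-0.33,"y":-0.026,"z":0,"ax":0,"ay":0,"az":-1.25,"hand":0},{"x":-0.44,"y":-0.025,"z":0,"ax":0,"ay":0,"az":-1.67,"hand":0},{"x":-0.55,"y":-0.019,"z":0,"ax":0,"ay":0,"az":-2.08,"hand":0},{"x":-0.66,"y":-0.008,"z":0,"ax":0,"ay":0,"az":-2.5,"hand":0},{"x":-0.77,"y":0.008,"z":0,"ax":0,"ay":0,"az":-2.92,"hand":0},{"x":-0.88,"y":0.028,"z":0,"ax":0,"ay":0,"az":-3.33,"hand":0}]}}

```text
clock: 9.7
eef_pos: [463.6, 37.7, 193.0]
tcp_rot: [3.141, -0.001, 1.849]
contact_force: [1.1, 2.2, 0.6]
opening: -0.0
grasp_force: 1.0
```

```bash
cat > look.py <<'E'
from h import *
import sys
s=monitor.sense();print({k:np.round(s[k],3) for k in("clock","eef_pos","tcp_rot","contact_force","qpos")})
a=imaging.grab_frame("wrist");b=imaging.grab_frame("side");t=imaging.grab_frame("top")
print("clip side",blob(b,"r",(285,200),12)[0],"lamp",blob(b,"g",(312,208),12)[0])
e=s["eef_pos"][:2]-[590.2,55.6];print(np.hypot(*e),np.degrees(np.arctan2(e[1],e[0])))
cv2.imwrite(f"pics/{sys.argv[1]}.png",np.hstack([cv2.resize(a,(400,300)),cv2.resize(b[140:290,190:390],(400,300))])[:,:,::-1])
for n,I in(("wrist",a),("top",t),("side",b)):
  for c,z in(("y",205),("b",186),("r",174)):
    try:
        k=blob(I,c,{"top":(246,215),"side":(265,215),"wrist":(280,210)}[n],{"top":52,"side":36,"wrist":400}[n])
        X=onplane(n,k[0],z);d=X[:2]-[590.2,55.6]
        print(n,c,k[0].round(1),k[1],X.round(1),np.hypot(*d).round(1),np.degrees(np.arctan2(d[1],d[0])).round(1))
    except ValueError: print(n,c,"none")
E
python3 look.py w5 2>/dev/null
```

```text
{'clock': np.float64(9.7), 'eef_pos': array([463.584,  37.68 , 192.989]), 'tcp_rot': array([ 3.141e+00, -1.000e-03,  1.849e+00]), 'contact_force': array([1.058, 2.224, 0.637]), 'qpos': array([ 7.700e-02,  1.480e-01,  2.004e+00,  1.000e-03,  9.890e-01,
       -2.020e-01])}
clip side [285.53658537 199.70731707] lamp [312.26315789 208.5       ]
127.87745543934975 -171.94459313916192
wrist y none
wrist b [380.7 292.6] 1879 [515.   36.5 186. ] 77.6 -165.7
wrist r [379.8 350.2] 54 [534.6  -5.7 174. ] 82.8 -132.2
top y none
top b none
top r none
side y none
side b [279.  206.5] 106 [515.3  35.5 186. ] 77.6 -165.0
side r [285.5 199.7] 41 [527.6  -7.9 174. ] 89.2 -134.6
```

View pics/w5.png

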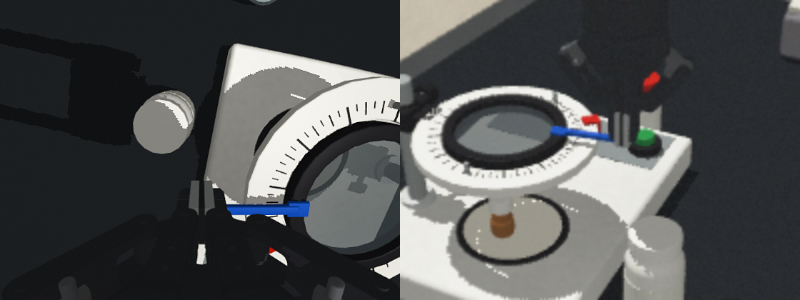

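Side view: blue bar near (279,206) and clip (285,200), with the lever at about −165.3° and the clip at −134.7°. I'll push 20° more, then 6° more gently.

Request:
{"fn": "drive_tool", "kwargs": {"plan": [{"x":-0.11,"y":-0.013,"z":0,"ax":0,"ay":0,"az":-0.42,"hand":0},{"x":-0.22,"y":-0.022,"z":0,"ax":0,"ay":0,"az":-0.83,"hand":0},{"x":-0.33,"y":-0.026,"z":0,"ax":0,"ay":0,"az":-1.25,"hand":0},{"x":-0.44,"y":-0.025,"z":0,"ax":0,"ay":0,"az":-1.67,"hand":0},{"x":-0.55,"y":-0.019,"z":0,"ax":0,"ay":0,"az":-2.08,"hand":0},{"x":-0.66,"y":-0.008,"z":0,"ax":0,"ay":0,"az":-2.5,"hand":0},{"x":-0.77,"y":0.008,"z":0,"ax":0,"ay":0,"az":-2.92,"hand":0},{"x":-0.88,"y":0.028,"z":0,"ax":0,"ay":0,"az":-3.33,"hand":0}]}}

```text
clock: 10.65
eef_pos: [476.2, -4.2, 192.7]
tcp_rot: [-3.141, -0.001, 2.198]
contact_force: [-1.6, 1.6, 1.9]
opening: -0.002
grasp_force: 1.0
```

Request:
{"fn": "drive_tool", "kwargs": {"plan": [{"x":-0.055,"y":-0.007,"z":0,"ax":0,"ay":0,"az":-0.21,"hand":0},{"x":-0.11,"y":-0.013,"z":0,"ax":0,"ay":0,"az":-0.42,"hand":0},{"x":-0.165,"y":-0.018,"z":0,"ax":0,"ay":0,"az":-0.63,"hand":0},{"x":-0.22,"y":-0.022,"z":0,"ax":0,"ay":0,"az":-0.83,"hand":0},{"x":-0.22,"y":-0.022,"z":0,"ax":0,"ay":0,"az":-0.83,"hand":0}]}}

```text
clock: 11.15
eef_pos: [482.3, -14.2, 192.7]
tcp_rot: [-3.141, 0.0, 2.285]
contact_force: [-1.6, 0.3, -0.7]
opening: -0.002
grasp_force: 0.3
```

```bash
python3 look.py w6 2>/dev/null
```

```text
{'clock': np.float64(11.15), 'eef_pos': array([482.264, -14.238, 192.676]), 'tcp_rot': array([-3.141,  0.   ,  2.285]), 'contact_force': array([-1.601,  0.274, -0.707]), 'qpos': array([-0.033,  0.176,  1.97 , -0.   ,  0.996, -0.747])}
clip side [286.15384615 200.65384615] lamp [311.96296296 208.40740741]
128.55973934842004 -147.09592567280333
wrist y none
wrist b [381.6 293.8] 1872 [530.8   7.4 186. ] 76.5 -140.9
wrist r [346.4 285.5] 233 [520.2  -4.4 174. ] 92.2 -139.4
top y none
top b none
top r none
side y none
side b [280.2 197.5] 103 [531.    6.5 186. ] 76.9 -140.3
side r [286.2 200.7] 26 [524.6  -5.5 174. ] 89.7 -137.1
```

View pics/w6.png

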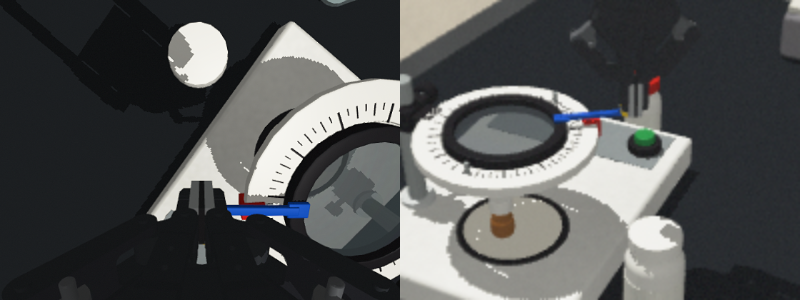

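The wrist view has the bar at about (266,210) with red clip visible just above it at (247,199), where parallax matters. The side view shows the bar crossing near the clip. I'll work out the red edge angles by rays.

```bash
cat > ang.py <<'E'
from h import *
C=np.array([590.2,55.6])
def pol(n,u,z):
    d=onplane(n,u,z)[:2]-C; return np.hypot(*d),np.degrees(np.arctan2(d[1],d[0]))
for n,near,rad in(("wrist",(350,285),60),("side",(283,200),20)):
    I=imaging.grab_frame(n);hsv=cv2.cvtColor(I,cv2.COLOR_RGB2HSV)
    o=ray(n,(280,210))[0];print(n,"cam",o.round(0))
    k=np.zeros(I.shape[:2],np.uint8);cv2.circle(k,near,rad,255,-1)
    mr=(cv2.inRange(hsv,*H["r"])|cv2.inRange(hsv,(170,110,70),(180,255,255)))&k
    P=np.array([pol(n,(x,y),175) for y,x in zip(*np.nonzero(mr))])
    print(" red r,ang pct",np.percentile(P,[2,25,50,75,98],axis=0).round(1).T.tolist())
    mb=cv2.inRange(hsv,*H["b"])&k
    P=np.array([pol(n,(x,y),186) for y,x in zip(*np.nonzero(mb))]);P=P[(P[:,0]>72)&(P[:,0]<104)]
    print(" bar ang pct",np.percentile(P[:,1],[2,25,50,75,98]).round(1),len(P))
    for a in(-139.3,-130.1):
        q=np.radians(a);print(" clip edge px",a,[proj(n,[C[0]+R*np.cos(q),C[1]+R*np.sin(q),175]).round(0).tolist() for R in(79,97)])
E
python3 ang.py
```

```text
wrist cam [433.  42. 335.]
 red r,ang pct [[80.6, 91.0, 96.0, 97.7, 99.7], [-144.9, -142.3, -140.4, -139.9, -131.7]]
 bar ang pct [-143.4 -142.1 -140.8 -139.5 -138.1] 867
 clip edge px -139.3 [[371.0, 287.0], [338.0, 287.0]]
 clip edge px -130.1 [[370.0, 307.0], [338.0, 311.0]]
side cam [108. 646. 665.]
 red r,ang pct [[80.2, 85.9, 90.6, 93.8, 96.0], [-147.5, -139.0, -137.1, -135.2, -133.9]]
 bar ang pct [-143.2 -141.4 -139.4 -137.8 -136. ] 49
 clip edge px -139.3 [[281.0, 202.0], [290.0, 201.0]]
 clip edge px -130.1 [[280.0, 198.0], [288.0, 197.0]]
```

Lever is at about −140.5°, clip centre about −134.7 (±1). I'll push 5° slowly, back away, lift clear and check in the unobstructed top view.

Request:
{"fn": "drive_tool", "kwargs": {"plan": [{"x":-0.04,"y":-0.005,"z":0,"ax":0,"ay":0,"az":-0.17,"hand":0},{"x":-0.09,"y":-0.011,"z":0,"ax":0,"ay":0,"az":-0.34,"hand":0},{"x":-0.13,"y":-0.015,"z":0,"ax":0,"ay":0,"az":-0.5,"hand":0},{"x":-0.18,"y":-0.019,"z":0,"ax":0,"ay":0,"az":-0.67,"hand":0},{"x":-0.22,"y":-0.022,"z":0,"ax":0,"ay":0,"az":-0.83,"hand":0},{"x":-0.22,"y":-0.022,"z":0,"ax":0,"ay":0,"az":-0.83,"hand":0}]}}

```text
clock: 12.0
eef_pos: [488.8, -23.4, 192.8]
tcp_rot: [3.142, 0.0, 2.372]
contact_force: [0.6, 0.7, 0.2]
opening: -0.001
grasp_force: 0.0
```

Request:
{"fn": "drive_tool", "kwargs": {"plan": [{"x":0.2,"y":0,"z":0,"ax":0,"ay":0,"az":0,"hand":0},{"x":0.6,"y":0,"z":0,"ax":0,"ay":0,"az":0,"hand":0},{"x":0.8,"y":0,"z":-0.4,"ax":0,"ay":0,"az":0,"hand":0},{"x":0.8,"y":0.4,"z":-1.0,"ax":0,"ay":0,"az":0,"hand":0},{"x":0.8,"y":1.2,"z":-1.2,"ax":0,"ay":0,"az":0,"hand":0},{"x":0.8,"y":2.0,"z":-1.2,"ax":0,"ay":0,"az":0,"hand":0},{"x":0.8,"y":2.6,"z":-1.2,"ax":0,"ay":0,"az":0,"hand":0},{"x":0.8,"y":2.8,"z":-1.2,"ax":0,"ay":0,"az":0,"hand":0}]}}

```text
clock: 12.8
eef_pos: [557.6, 108.1, 252.7]
tcp_rot: [3.141, -0.0, 2.374]
contact_force: [-0.8, -0.4, 1.4]
opening: -0.0
grasp_force: 0.0
```

```bash
python3 look.py w7 2>/dev/null; python3 - <<'E'
from h import *
t=imaging.grab_frame("top");cv2.imwrite("pics/t7.png",cv2.resize(t[170:270,190:330],None,fx=5,fy=5,interpolation=2)[:,:,::-1])
E
```

```text
{'clock': np.float64(12.8), 'eef_pos': array([557.565, 108.069, 252.726]), 'tcp_rot': array([ 3.141, -0.   ,  2.374]), 'contact_force': array([-0.849, -0.392,  1.4  ]), 'qpos': array([ 0.189,  0.244,  1.735,  0.   ,  1.162, -0.614])}
clip side [285.53658537 199.70731707] lamp [311.9   208.375]
61.79044111149622 121.88088052627836
wrist y [ 81.1 313.4] 824 [501.6 -31.6 205. ] 124.3 -135.5
wrist b [149.8 300.1] 979 [530.1  -2.9 186. ] 83.9 -135.8
wrist r [146.8 288.6] 292 [523.8  -6.  174. ] 90.6 -137.1
top y none
top b none
top r [272.8 227.2] 6 [524.3  -4.1 174. ] 88.9 -137.8
side y none
side b [279.6 195.8] 97 [535.6   1.6 186. ] 76.8 -135.3
side r [285.5 199.7] 41 [527.6  -7.9 174. ] 89.2 -134.6
```

View pics/t7.png

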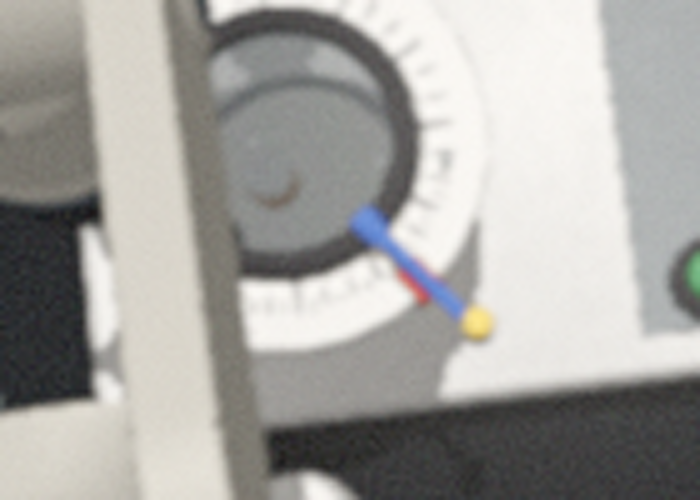

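The top crop shows the bar over the clip with a red strip visible only on its clockwise side (bar ≈ (272,224) px, knob ≈ (285.6,234.4) px). I'll measure the offset within that same view.

```bash
cat > m.py <<'E'
from h import *
T=imaging.grab_frame("top")
hsv=cv2.cvtColor(T,cv2.COLOR_RGB2HSV)
k=np.zeros(T.shape[:2],np.uint8);cv2.circle(k,(275,226),18,255,-1)
def pts(mask,z): return np.array([onplane("top",(x,y),z)[:2] for y,x in zip(*np.nonzero(mask&k))])
y=pts(cv2.inRange(hsv,*H["y"]),208);b=pts(cv2.inRange(hsv,(100,90,50),(130,255,255)),186)
rd=pts(cv2.inRange(hsv,*H["r"])|cv2.inRange(hsv,(170,110,70),(180,255,255)),174)
print("n",len(y),len(b),len(rd)," knob",y.mean(0) if len(y) else None)
vx,vy,x0,y0=cv2.fitLine(b.astype(np.float32),cv2.DIST_HUBER,0,.01,.01).ravel()
d=np.array([vx,vy]); d*=-np.sign(d[0]); nrm=np.array([-d[1],d[0]]) # n = ccw tangent
o=np.array([x0,y0])
print("bar dir deg",np.degrees(np.arctan2(d[1],d[0])),"mid",o)
clip=onplane("top",(273.9,226.0),174)[:2]
print("clip",clip,"clip ahead of bar (ccw mm):",(clip-o)@nrm,"axis off bar line",(np.array([590.2,55.6])-o)@nrm)
if len(y): print("knob off bar line",(y.mean(0)-o)@nrm)
s=np.sort((rd-o)@nrm);print("red offsets",s.round(1))
s=np.sort((b-o)@nrm);print("bar offsets pct",np.percentile(s,[5,50,95]).round(1))
E
python3 m.py
```

```text
n 0 73 6  knob None
bar dir deg -135.97437 mid [534.0796     -0.6494343]
clip [526.90463755  -6.48121707] clip ahead of bar (ccw mm): -0.7932287604289896 axis off bar line -1.4424009284190003
red offsets [-5.4 -5.4 -3.8 -3.8 -3.8 -3.8]
bar offsets pct [-4.7 -0.   4.8]
```

```bash
python3 - <<'E'
from h import *
I=imaging.grab_frame("wrist");hsv=cv2.cvtColor(I,cv2.COLOR_RGB2HSV)
k=np.zeros(I.shape[:2],np.uint8);cv2.circle(k,(140,292),75,255,-1)
cam=ray("wrist",(280,210))[0]
P=lambda m,z:np.array([np.r_[onplane("wrist",(x,y),z)[:2],hsv[y,x,2]] for y,x in zip(*np.nonzero(m&k))])
b=P(cv2.inRange(hsv,*H["b"]),186);rd=P(cv2.inRange(hsv,*H["r"])|cv2.inRange(hsv,(170,110,70),(180,255,255)),175)
vx,vy,x0,y0=cv2.fitLine(b[:,:2].astype(np.float32),cv2.DIST_HUBER,0,.01,.01).ravel()
d=np.array([vx,vy]);d*=-np.sign(d[0]);n=np.array([-d[1],d[0]]);o=np.array([x0,y0])
print("dir",np.degrees(np.arctan2(d[1],d[0])),"bar off",np.percentile((b[:,:2]-o)@n,[2,98]).round(1),"cam off n,d,h",((cam[:2]-o)@n).round(),((cam[:2]-o)@d).round(),cam[2]-186)
a=(rd[:,:2]-o)@n;c=(rd[:,:2]-o)@d
for lo in np.arange(-8,14,2):
    s=(c>=lo)&(c<lo+2)
    if s.any():
        q=np.argsort(a[s]);print(lo,[(round(float(u),1),int(v)) for u,v in zip(a[s][q],rd[s,2][q])][::1])
print("axis off",(np.array([590.2,55.6])-o)@n,(np.array([590.2,55.6])-o)@d)
E
```

```text
dir -131.73187 bar off [-4.8  4.8] cam off n,d,h -126.0 -98.0 208.46506902046968
-4 [(-6.8, 91), (-6.8, 94), (-6.0, 136), (-6.0, 131), (-5.9, 109), (-5.1, 208), (-5.1, 203), (-5.1, 161), (-4.3, 137), (-4.3, 206), (-4.3, 163), (-3.4, 210), (-3.4, 171), (-2.6, 189), (-2.6, 92), (-1.7, 104), (-1.7, 98), (-0.9, 108), (-0.9, 100), (-0.8, 95), (-0.0, 110), (-0.0, 104), (0.0, 96), (0.8, 110), (0.8, 105), (0.9, 99), (1.7, 107), (1.7, 99), (2.6, 109), (2.6, 97)]
-2 [(-6.9, 89), (-6.9, 83), (-6.8, 85), (-6.1, 145), (-6.0, 142), (-6.0, 140), (-5.2, 209), (-5.2, 209), (-4.3, 206), (-4.3, 186), (-3.5, 188), (-3.5, 132), (-3.5, 212), (-2.7, 99), (-2.6, 137), (-2.6, 215), (-1.8, 106), (-1.8, 105), (-1.8, 104), (-0.9, 109), (-0.9, 109), (-0.1, 110), (-0.1, 110), (0.8, 111), (0.8, 110), (1.6, 112), (1.7, 113), (1.7, 111), (2.5, 110), (2.5, 111), (2.5, 111)]
0 [(-6.9, 83), (-6.9, 83), (-6.1, 152), (-6.1, 150), (-5.3, 210), (-5.2, 208), (-5.2, 208), (-4.4, 204), (-4.4, 203), (-4.4, 203), (-3.6, 203), (-3.5, 206), (-3.5, 207), (-2.7, 209), (-2.7, 195), (-1.9, 104), (-1.8, 103), (-1.0, 109), (-1.0, 109),
[... 1965 characters left out ...]
, (-5.5, 205), (-5.5, 209), (-4.7, 203), (-4.7, 204), (-4.7, 204), (-3.9, 203), (-3.8, 196), (-3.8, 193), (-3.0, 130), (-3.0, 99), (-2.1, 106), (-2.1, 106), (-1.3, 109), (-1.3, 109), (-1.2, 109), (-0.4, 110), (-0.4, 110), (-0.4, 109), (0.4, 110), (0.5, 111), (0.5, 111), (1.3, 107), (1.3, 107), (1.3, 107)]
12 [(-7.3, 98), (-7.2, 102), (-6.4, 197), (-6.4, 184), (-6.4, 185), (-5.6, 197), (-5.6, 203), (-5.6, 204), (-4.7, 202), (-4.7, 202), (-3.9, 186), (-3.9, 189), (-3.0, 97), (-3.0, 99), (-3.0, 176), (-2.2, 100), (-2.2, 105), (-2.2, 106), (-1.3, 106), (-1.3, 107), (-1.3, 109), (-0.5, 108), (-0.4, 109), (0.4, 108), (0.4, 111), (1.2, 102), (1.3, 106)]
axis off 5.819258498140278 -81.43340342572395
```

```bash
python3 -c "
from rig import r; print(r.sign_off())"
```

```text
the job is handed in; nothing more can be done
None
```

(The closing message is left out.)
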